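# Walk the label printer round to the upstand

## Task

The label printer on the packing table has been turned askew: without lifting or tipping it, walk it round with pushes at alternate corners until its back is square to the upstand, keeping its corners off the upstand until then. Then slide it back until its whole back rests against the upstand, centred in front of the white socket box with its label slot facing the robot. Leave everything else on the table where it is.

Things in the scene. Friction and masses are not known exactly. Their poses are not given: they have to be found in the camera images.
- printer: light grey label printer, 120 deep (x), 200 wide (y), 85 high, black cover with a green sticker; 0.7 to 1 kg, four rubber feet, friction about 0.6. Origin: centre of its underside, z up. Front (slot with a white label) is its -x face, back its +x face. Sides flat, upright from 7 mm up to about 80 mm. At the start its front is turned some 45 to 80 degrees towards the robot's right
- upstand: the fence: a fixed black steel kerb with a bright top edge, 60 high, 20 thick, 1100 long, across the table beyond the printer, up to a few degrees askew. Origin on its front face at table level, opposite the middle of the socket box; x points through it away from the robot, y along it to the robot's left, z up
- socket (a point): middle of the top front edge of the white socket box, 150 wide (along the upstand), 54 deep, two round outlets on top; fixed behind the upstand, its top 100 mm above the table, this point 21 mm behind the upstand's front face; axes as the upstand's
- printer_back (a point): the centre of the printer's back face, 50 mm above the table; axes as the printer's
- printer_front (a point): the centre of the printer's front face, 50 mm above the table; axes as the printer's
- tape_dispenser: bystander, loose: grey weighted desktop tape dispenser with a brown roll, 165 long, 62 wide, 112 high; in mm; by the upstand, to the left of the printer's place; origin at the centre of its underside; leave it alone
- label_roll: bystander, loose: white roll of labels standing on end, 100 diameter, 103 high; in mm; by the upstand, to the right of the printer's place; origin at the centre of its underside; leave it alone
- scanner: bystander, loose: grey hand scanner with a black and red head on a round stand, 92 across, about 185 high; in mm; on the right, beyond the label roll; origin at the centre of its underside; leave it alone
- sanitiser: bystander, loose: white pump bottle with a blue band, 68 diameter, 193 high; in mm; far left of the table; origin at the centre of its underside; leave it alone
- water_bottle: bystander, loose: clear water bottle with a blue label, 64 diameter, 215 high; in mm; near right of the table; origin at the centre of its underside; leave it alone
- handheld_terminal: bystander, loose: black handheld terminal lying flat, 155 x 74 x 18; in mm; near left of the table; origin at the centre of its underside; leave it alone
- marker: bystander, loose: white marker pen with a green cap lying flat, 100 long, 17 high; in mm; near right of the table; origin at the centre of its underside; leave it alone

How it is judged (in metres and radians):
At the end, for the whole second after the job is handed in: the printer stands flat and still on the table, its back square to the upstand within 3.4 degrees and the middle of its back within 7 mm of the upstand's face, its middle within 35 mm of the middle of the socket box, its front towards the robot; every bystander within 20 mm of where it began (angle between the x axis of printer and the x axis of upstand, either way round below 0.06 rad and x of printer_back in the frame of upstand above -0.007 m and x of printer_front in the frame of upstand below -0.1 m and y of printer in the frame of upstand between -0.035 and 0.035 m and angle between printer's own z axis and vertical below 0.05 rad and height (world z) of printer below 0.006 m and linear speed of printer below 0.01 m/s and distance of each of tape_dispenser, label_roll, scanner, sanitiser, water_bottle, handheld_terminal, marker from where it was at the start of the episode below 0.02 m); the robot touches nothing.
It fails at once if the printer was lifted off the table or tipped (height (world z) of printer above 0.012 m or angle between printer's own z axis and vertical above 0.15 rad).
It fails at once if a corner of the printer struck the upstand while the printer was still askew (more than 11 degrees) (angle between the x axis of printer and the x axis of upstand, either way round above 0.2 rad and contact force between printer and upstand above 1 N).
It fails at once if a bystander was moved or tipped (distance of any of tape_dispenser, label_roll, scanner, sanitiser, water_bottle, handheld_terminal, marker from where it was at the start of the episode above 0.02 m or angle between any of tape_dispenser, label_roll, scanner, sanitiser, water_bottle, handheld_terminal, marker's own z axis and vertical above 0.3 rad).
It also fails if it takes over 72 s, if anything falls off the work surface, if the arm or the gripper's body presses on something with over 40 N, if the wrist force passes 120 N, or if a joint passes its speed limit or range.

## Robot

A 6-joint arm with a two-finger parallel gripper is mounted at the origin on the work surface. World frame = base frame: x ahead of the robot, y to its left, z up, the work surface at z = 0. Lengths are in mm, angles in degrees, forces in N, time in s.
With the tool pointing down it reaches from about 350 to 850 mm from the base axis. Payload 8.1 kg.
Tool frame: the origin (TCP) lies midway between the tips of the shut fingers; the grasp point (between the pads) lies 19 mm behind it; z points along the fingers, y is the line along which they close (so a half turn about z gives the same grasp; the last joint's range is limited). The gripper opens to 85 mm and grips with 20 to 120 N. Pads are 22 mm wide; open, the fingers measure 114 mm over their backs; the gripper's body (76 mm by 85 mm) begins 54 mm behind the grasp point. The pads swing forward as they close: fully open they stand 13 mm farther back than shut.
Start: joints at [-4.893, 7.471, 85.268, -0, 87.261, -4.893], TCP at [600.004, 0.022, 231.292] pointing down, gripper open.
Joint ranges: [-169.43, 169.43], [-51.17, 129.36], [1.28, 143.12], [-76.62, 256.62], [0, 156.53], [-152.29, 152.29]. Speed limits (degrees/s): [136.94, 136.94, 159.86, 180, 180, 180].

## Interface

Orientations are given as [roll, pitch, yaw] about the fixed x, y, z axes, in that order (R = Rz(yaw) Ry(pitch) Rx(roll)).
In Python, from bench import sense, snapshot, camera_params, hand_in, masks_of, pinpoint gives the robot as it stands.
- The arm moves only by the tool step_arm, never from a script. Its argument "targets" is a list of rows, each an object with "angular": the turn, a rotation vector about the tool's x, y, z scaled (see below), a list of three; "dp": the shift along the tool's x, y, z scaled (see below), a list of three; "fingers": the closure, from 0 (fully open) to 1 (shut). A call has exactly 8 rows; each row is the pose to reach, as a shift and turn from the pose commanded when the call began, along the tool's axes at that moment, turning the shorter way round; what a row does not reach only later rows make up. The controller multiplies each number of a shift by 0.2 m and each number of a turn by 180 degrees. A row lasts 1/8 s, in which the tool goes at most 62.5 mm and 10.7 degrees, less where a joint would pass 70% of its speed; a pose out of reach is approached as far as the arm can. A call with a number of a shift or a turn outside -1 to 1 is refused whole. A call with a gripper value outside its range is refused whole. The fingers move at their own pace and stop on an object; "newtons" is the grip in N (left out, the last holds). Time passes only in rows, so rows that repeat a pose let the fingers close, or fill a call up. It gives the time, the measured TCP pose, the force, the opening and the grip force at its end, in the units of the state.
- sense(): the state, without advancing time (a new reading comes with each control period).
- snapshot(name): name is "scene" or "side" or "wrist"; returns the picture (384x512x3 uint8, blue, green, red); there is no depth.
- camera_params(name): a dict with "vfov" (degrees; the focal length in pixels is half the picture's height over the tangent of half this angle, whatever the lens; pixels are square), "cx", "cy" (the principal point, pixels), "R" (3x3) and "t" (3): a world point X has camera coordinates R X + t. Camera axes: x right, y down, z forward; pixel columns grow to the right and rows downward; lengths in mm; the calibration is good to about 2 mm. A picture is of the moment at which its call begins: read the wrist's pose just before it. camera_params takes no time and is no camera call; for the wrist camera it gives the pose at the moment of the call.
- hand_in(): hands the job in; it is judged then, once.
Trained networks look in the newest picture that a camera, given by its name, has taken for a name from the list of things; names that differ only in an ending like _2 or _b are one class to them, and where a whole thing is asked for, a point or a joint stands for the part that bears it (a point fixed in the world has none). Each returns a list of dicts, best first, with "conf" (0 to 1); they miss things now and then, are a little off and sometimes report something else, mostly with a low value. They report only what shows in the picture. A call takes as long as a camera call.
- masks_of(camera, label): "pixels" (384x512 bool, what is visible of it) and "at" ([column, row] in pixels, amid what is visible of it).
- pinpoint(camera, label): "at" ([column, row] in pixels: a listed point, or the origin of a listed thing).
The state is a dict: "time": time; "joint_pos": joint angles; "qd": joint speeds; "joint_efforts": joint torques, N m; "tool_pos": TCP position; "tcp_rot": TCP orientation; "ft_force": force on the tool from outside, world axes, zero at the start; "wrist_torque": the same for the moment, N m; "finger_gap": finger opening in mm; "grip_force": force on a finger pad.
Only numpy, scipy, OpenCV 4.12 (cv2) and the standard library are available. Lean on these libraries where they do the work, as an engineer would, in place of code of your own. Each camera call takes 0.05 s, during which the arm holds its last target. There are 200 camera calls.

## Working session

There is one attempt and no reset: what is moved stays moved. The work goes in short steps, Python scripts to look and compute and a tool call to move; the robot and the scene stay as the last step left them, time stands still between calls to the robot, and variables do not carry over. Pictures are saved under pics/ and viewed, at most 10 in all, crops included, and the job is handed in when it is done.

Besides the shell and the picture viewer there is one more tool, called after "Emit:" as a command line: name --argument value ..., lists and objects as JSON in quotes. step_arm: Moves the arm, as the interface text tells. Its arguments: {"type":"object","properties":{"targets":{"type":"array","items":{"type":"object","properties":{"angular":{"type":"array","items":{"type":"number","minimum":-1,"maximum":1}},"dp":{"type":"array","items":{"type":"number","minimum":-1,"maximum":1}},"fingers":{"type":"number"}}}},"newtons":{"type":"number"}},"required":["targets"]}

```bash
mkdir -p pics; ls; cat > h.py <<'E'
import numpy as np, cv2
from bench import *
def ray(cam,uv,z,P=None):
    P=P or camera_params(cam); f=192/np.tan(np.radians(P["vfov"]/2))
    R=np.array(P["R"]);t=np.array(P["t"]); C=-R.T@t
    d=R.T@np.array([(uv[0]-P["cx"])/f,(uv[1]-P["cy"])/f,1]); return C+d*(z-C[2])/d[2]
def proj(cam,X,P=None):
    P=P or camera_params(cam); f=192/np.tan(np.radians(P["vfov"]/2))
    c=np.array(P["R"])@np.array(X)+np.array(P["t"]); return np.array([P["cx"]+f*c[0]/c[2],P["cy"]+f*c[1]/c[2]])
E
python3 - <<'E'
from h import *
s=sense(); print(s["tool_pos"],s["tcp_rot"],s["time"])
a=snapshot("scene");b=snapshot("side");
cv2.imwrite("pics/a.png",a);cv2.imwrite("pics/b.png",b)
for c in("scene","side"):
    P=camera_params(c); print(c,{k:np.round(v,3).tolist() for k,v in P.items()})
    for n,z in(("printer",0),("printer_back",50),("printer_front",50),("upstand",0),("socket",100),("tape_dispenser",0),("label_roll",0),("scanner",0),("water_bottle",0),("handheld_terminal",0),("marker",0),("sanitiser",0)):
        for d in pinpoint(c,n)[:1]: print(n,round(d["conf"],2),np.round(d["at"]),np.round(ray(c,d["at"],z)))
E
```

```text
pics
[5.99444787e+02 9.56348340e-02 2.30229376e+02] [-1.79893154e+02 -9.39941978e-03  9.00029307e+01] 0.0
scene {'vfov': 46.959, 'cx': 255.786, 'cy': 187.719, 'R': [[-0.799, 0.602, 0.005], [0.464, 0.621, -0.631], [-0.383, -0.502, -0.776]], 't': [422.356, -212.725, 1486.496]}
printer 0.65 [258. 206.] [537.  23.   0.]
printer_back 0.61 [253. 211.] [582.  58.  50.]
printer_front 0.68 [262. 173.] [481. -35.  50.]
upstand 0.74 [181. 224.] [748. -55.   0.]
socket 0.92 [168. 207.] [772. -53. 100.]
tape_dispenser 0.81 [273. 284.] [657. 241.   0.]
label_roll 0.97 [160. 159.] [ 674. -306.    0.]
scanner 0.74 [171. 126.] [ 570. -416.    0.]
water_bottle 0.8 [217. 115.] [ 418. -368.   -0.]
handheld_terminal 0.9 [381. 242.] [345. 318.   0.]
marker 0.37 [253. 123.] [ 340. -265.   -0.]
sanitiser 0.87 [372. 308.] [504. 437.   0.]
side {'vfov': 53.282, 'cx': 252.887, 'cy': 187.843, 'R': [[0.967, -0.254, 0.012], [-0.162, -0.653, -0.74], [0.196, 0.714, -0.673]], 't': [-526.006, 204.293, 1068.643]}
printer 0.65 [249. 222.] [537.  19.  -0.]
printer_back 0.9 [261. 198.] [586.  64.  50.]
printer_front 0.9 [239. 223.] [496. -23.  50.]
upstand 0.95 [318. 223.] [742. -39.   0.]
socket 0.94 [337. 202.] [781. -56. 100.]
tape_dispenser 0.84 [268. 171.] [662. 239.   0.]
label_roll 0.61 [334. 304.] [ 676. -310.    0.]
scanner 0.65 [335. 202.] [831.  33.   0.]
water_bottle 0.69 [258. 197.] [594. 120.   0.]
handheld_terminal 0.93 [178. 169.] [352. 328.   0.]
marker 0.66 [198. 322.] [ 334. -275.    0.]
sanitiser 0.71 [216. 146.] [511. 431.   0.]
```

View pics/a.png

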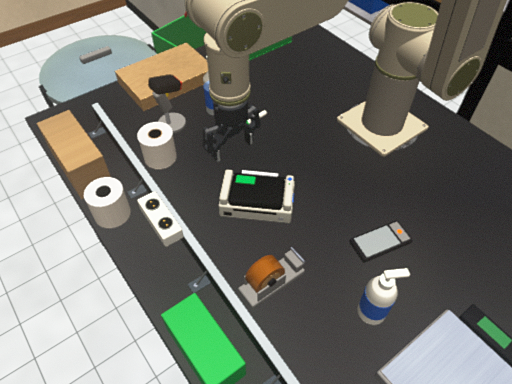

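View pics/b.png

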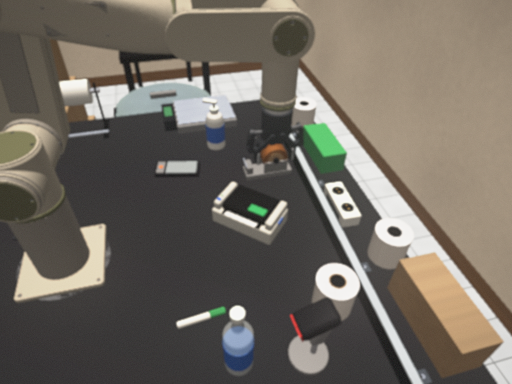

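Scene: printer at about (258,195), with its sticker at (246,180). The upstand's bright edge runs from (97,105) to (295,383), with the socket box at (160,217). Side: printer at (250,210), upstand from (295,140) to (425,380). Next I fit the poses by silhouette.

```bash
cat >> h.py <<'E'
from scipy.optimize import minimize
import itertools
def hull(cam,P,p,prism):
    x,y,a=p; c,s=np.cos(a),np.sin(a)
    pts=np.array([proj(cam,[x+c*u-s*v,y+s*u+c*v,w],P) for u,v,w in prism])
    m=np.zeros((384,512),np.float32)
    h=cv2.convexHull((pts*16).astype(np.int32)); 
    big=np.zeros((384,512),np.uint8); cv2.fillConvexPoly(big,h,255,cv2.LINE_AA,4); return big/255.
BOX=[(u*60,v*100,w) for u in(-1,1) for v in(-1,1) for w in(5,83)]
def fitprinter(p0,cams=("scene","side"),snap=True):
    D=[]
    for c in cams:
        if snap: snapshot(c)
        m=masks_of(c,"printer")
        if m and m[0]["conf"]>.3: D.append((c,camera_params(c),m[0]["pixels"].astype(float)))
    def cost(p): return sum(np.abs(hull(c,P,(p[0],p[1],np.radians(p[2])),BOX)-M).sum()/M.sum() for c,P,M in D)
    best=None
    for da in(-12,0,12):
        r=minimize(cost,np.array(p0)+[0,0,da],method="Nelder-Mead",options=dict(initial_simplex=np.array(p0)+[0,0,da]+np.array([[0,0,0],[15,0,0],[0,15,0],[0,0,8]]),xatol=.1,fatol=1e-4))
        if best is None or r.fun<best.fun: best=r
    return best.x,best.fun/max(len(D),1),len(D)
E
python3 - <<'E'
from h import *
print(fitprinter((537,20,50)))
for c in("scene","side"): print(c,fitprinter((537,20,50),(c,)))
for c in("scene","side"):
    im=snapshot(c); m=masks_of(c,"upstand")[0]["pixels"]
    g=cv2.cvtColor(im,cv2.COLOR_BGR2GRAY); ys,xs=np.where(m&(g>150))
    W=np.array([ray(c,(x,y),60)[:2] for x,y in zip(xs,ys)])
    vx,vy,x0,y0=cv2.fitLine(W.astype(np.float32),cv2.DIST_HUBER,0,.01,.01).ravel()
    r=(W-[x0,y0])@[-vy,vx]
    ang=np.degrees(np.arctan2(-vx*np.sign(vy),abs(vy))); k=-55-y0
    print(c,len(W),"yaw",ang,"x of strip mid at y=-55",x0+vx/vy*k,np.percentile(r,[5,95]),W[:,1].min(),W[:,1].max())
    for n,z in(("tape_dispenser",50),("label_roll",50)):
        mm=masks_of(c,n)
        if mm: print(n,mm[0]["conf"],mm[0]["at"],ray(c,mm[0]["at"],z))
E
```

```text
(array([538.66955159,  19.11144547,  45.2222445 ]), np.float64(0.1395618496008553), 2)
scene (array([535.14807408,  13.21901844,  47.09541856]), np.float64(0.1311558247499116), 1)
side (array([537.95490374,  24.38332328,  46.16622738]), np.float64(0.10721042002198533), 1)Traceback (most recent call last):
  File "<stdin>", line 7, in <module>
  File "h.py", line 4, in ray
    P=P or camera_params(cam); f=192/np.tan(np.radians(P["vfov"]/2))
           ~~~~~~~~~~~~~^^^^^
ValueError: time passes only in moves, steps and waits
```

```bash
python3 - <<'E'
from h import *
for c in("scene","side"):
    P=camera_params(c)
    im=snapshot(c); m=masks_of(c,"upstand")[0]["pixels"]
    g=cv2.cvtColor(im,cv2.COLOR_BGR2GRAY); ys,xs=np.where(m&(g>150))
    W=np.array([ray(c,(x,y),60,P)[:2] for x,y in zip(xs,ys)])
    vx,vy,x0,y0=cv2.fitLine(W.astype(np.float32),cv2.DIST_HUBER,0,.01,.01).ravel()
    r=(W-[x0,y0])@[-vy,vx]
    ang=np.degrees(np.arctan2(-vx*np.sign(vy),abs(vy))); k=-55-y0
    print(c,len(W),"yaw",ang,"x of strip mid at y=-55",x0+vx/vy*k,np.percentile(r,[5,95]),W[:,1].min(),W[:,1].max())
    for n,z in(("tape_dispenser",50),("label_roll",50)):
        mm=masks_of(c,n)
        if mm: print(n,mm[0]["conf"],mm[0]["at"],ray(c,mm[0]["at"],z,P))
    # printer outlines
    p=(538,19,np.radians(45.5)); h=hull(c,P,p,BOX)
    cs,_=cv2.findContours((h>.5).astype(np.uint8),0,1); o=im.copy(); cv2.drawContours(o,cs,-1,(0,0,255),1)
    mm=masks_of(c,"printer")[0]["pixels"].astype(np.uint8); cs,_=cv2.findContours(mm,0,1); cv2.drawContours(o,cs,-1,(255,0,0),1)
    cv2.imwrite(f"pics/o_{c}.png",cv2.resize(o[150:250,190:310],None,fx=4,fy=4,interpolation=0))
a,b=[cv2.imread(f"pics/o_{c}.png") for c in("scene","side")]
cv2.imwrite("pics/o.png",cv2.resize(np.hstack([a,b]),(800,333)))
E
```

```text
scene 3528 yaw -1.8177568 x of strip mid at y=-55 766.8255 [-47.92924409  11.78854162] -599.929457063738 469.97806757629064
tape_dispenser 0.75 [378.6, 240.5] [380.14605516 327.76640783  50.        ]
label_roll 0.94 [157.0, 144.3] [ 667.15265665 -319.13008001   50.        ]
side 2519 yaw -2.8873098 x of strip mid at y=-55 768.6269 [-67.96960231  14.63459199] -553.2020260534179 358.57137780677465
tape_dispenser 0.62 [268.6, 162.2] [659.64294633 228.34522953  50.        ]
label_roll 0.92 [338.7, 285.3] [ 689.99183715 -290.91178878   50.        ]
```

View pics/o.png

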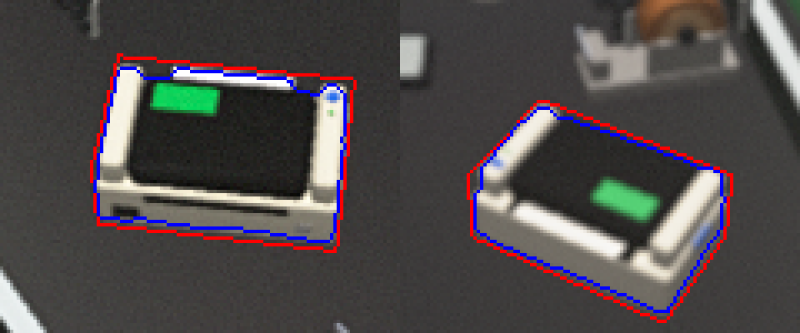

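The fit (red) matches the printer at about (537,19), yaw ≈ 46°. I'll bring the shut fingers down beside the left side face near its back corner, and refine the upstand line at the same time.

Emit:
step_arm --targets '[{"dp": [0.2, -0.19, 0], "angular": [0, 0, 0], "fingers": 1}, {"dp": [0.4, -0.38, 0], "angular": [0, 0, 0], "fingers": 1}, {"dp": [0.6, -0.56, 0], "angular": [0, 0, 0], "fingers": 1}, {"dp": [0.74, -0.69, 0], "angular": [0, 0, 0], "fingers": 1}, {"dp": [0.74, -0.69, 0.28], "angular": [0, 0, 0], "fingers": 1}, {"dp": [0.74, -0.69, 0.55], "angular": [0, 0, 0], "fingers": 1}, {"dp": [0.74, -0.69, 0.8], "angular": [0, 0, 0], "fingers": 1}, {"dp": [0.74, -0.69, 0.99], "angular": [0, 0, 0], "fingers": 1}]'

```text
time: 3.3
tool_pos: [460.9, 147.9, 31.2]
tcp_rot: [-179.9, 0.0, 90.0]
ft_force: [0.5, 0.3, 0.4]
finger_gap: 0.1
grip_force: 0.0
```

```bash
python3 - <<'E'
from h import *
for c in("scene","side"):
    P=camera_params(c)
    im=snapshot(c); m=masks_of(c,"upstand")[0]["pixels"]
    g=cv2.cvtColor(im,cv2.COLOR_BGR2GRAY); ys,xs=np.where(m&(g>150))
    W=np.array([ray(c,(x,y),60,P)[:2] for x,y in zip(xs,ys)])
    # bands: x=a+b*y, robust iterate
    b,a=-.0,np.median(W[:,0])
    from collections import Counter
    best=max(((np.sum(np.abs(W[:,0]-aa-bb*W[:,1])<9),aa,bb) for aa in range(735,790,2) for bb in np.arange(-.08,.1,.005)))
    _,a,b=best
    for _ in range(8):
        k=np.abs(W[:,0]-a-b*W[:,1])<13; b,a=np.polyfit(W[k,1],W[k,0],1)
    r=W[:,0]-a-b*W[:,1]
    print(c,k.sum(),len(W),"yaw",np.degrees(np.arctan(-b)),"x at y=-55",a-55*b,np.histogram(r,np.arange(-24,26,4))[0])
s=sense(); print(s["tool_pos"],s["tcp_rot"],s["time"],s["ft_force"],s["finger_gap"])
E
```

```text
scene 2750 3367 yaw -2.0193268819506445 x at y=-55 764.7128737098653 [  0   0   0 298 539 538 541 538 282  53  45  43]
side 2176 2774 yaw -2.009313197810046 x at y=-55 762.4827509766209 [  4   7  14 277 403 406 403 405 271   7   7   5]
[461.82206369 147.98331454  33.65560246] [-1.79943345e+02  1.11887671e-02  9.00005507e+01] 3.5 [0.83649928 0.2884661  1.00817382] 0.14986992571713884
```

Upstand front face: x ≈ 753.5 at y = -55, yaw -2.0°. The target centre is therefore about (693.5,-52). First push, on the left side face:

Emit:
step_arm --targets '[{"dp": [-0.045, 0.045, 0], "angular": [0, 0, 0], "fingers": 1}, {"dp": [-0.09, 0.09, 0], "angular": [0, 0, 0], "fingers": 1}, {"dp": [-0.115, 0.145, 0], "angular": [0, 0, 0], "fingers": 1}, {"dp": [-0.145, 0.195, 0], "angular": [0, 0, 0], "fingers": 1}, {"dp": [-0.175, 0.245, 0], "angular": [0, 0, 0], "fingers": 1}, {"dp": [-0.21, 0.29, 0], "angular": [0, 0, 0], "fingers": 1}, {"dp": [-0.245, 0.335, 0], "angular": [0, 0, 0], "fingers": 1}, {"dp": [-0.28, 0.38, 0], "angular": [0, 0, 0], "fingers": 1}]'

```text
time: 4.5
tool_pos: [540.4, 92.0, 35.6]
tcp_rot: [179.8, -0.1, 90.0]
ft_force: [-2.5, 5.5, 3.5]
finger_gap: 0.1
grip_force: 0.0
```

```bash
cat > m.py <<'E'
from h import *
import sys
p0=[float(v) for v in sys.argv[1:4]]
P={c:camera_params(c) for c in("scene","side")}
print(fitprinter(p0))
for c in P:
    q={n:pinpoint(c,n)[:1] for n in("printer_back","printer_front")}
    if all(q.values()):
        b,f=[ray(c,q[n][0]["at"],50,P[c])[:2] for n in("printer_back","printer_front")]
        print(c,"pts mid",np.round((b+f)/2,1),"yaw",np.degrees(np.arctan2(*(b-f)[::-1])).round(1),[round(v[0]["conf"],2) for v in q.values()])
s=sense(); print(s["tool_pos"].round(1) if hasattr(s["tool_pos"],"round") else s["tool_pos"],s["time"])
E
python3 m.py 575 0 35
```

```text
(array([569.53287229, -33.72281956,  23.76334599]), np.float64(0.24841940492015113), 2)
scene pts mid [564.3 -50.4] yaw 24.6 [0.7, 0.74]
side pts mid [576.1 -34.1] yaw 26.2 [0.61, 0.92]
[537.9  91.9  33.4] 4.9
```

Emit:
step_arm --targets '[{"dp": [-0.035, 0.03, 0], "angular": [0, 0, 0], "fingers": 1}, {"dp": [-0.075, 0.06, 0], "angular": [0, 0, 0], "fingers": 1}, {"dp": [-0.11, 0.09, 0], "angular": [0, 0, 0], "fingers": 1}, {"dp": [0.1, -0.05, 0], "angular": [0, 0, 0], "fingers": 1}, {"dp": [0.1, -0.3, 0], "angular": [0, 0, 0], "fingers": 1}, {"dp": [-0.12, -0.475, 0], "angular": [0, 0, 0], "fingers": 1}, {"dp": [-0.35, -0.475, 0], "angular": [0, 0, 0], "fingers": 1}, {"dp": [-0.525, -0.4, 0], "angular": [0, 0, 0], "fingers": 1}]'

```text
time: 5.9
tool_pos: [457.5, -15.1, 33.5]
tcp_rot: [180.0, 0.1, 90.0]
ft_force: [1.1, 0.1, 0.7]
finger_gap: -0.3
grip_force: 0.0
```

```bash
python3 m.py 583 -55 18
```

```text
(array([575.46733939, -56.44640396,  13.89985714]), np.float64(1.9301079662113931), 2)
side pts mid [585.9 -51.7] yaw 16.6 [0.87, 0.6]
[457.7 -12.4  33.1] 6.3
```

Emit:
step_arm --targets '[{"dp": [0.05, 0.06, 0], "angular": [0, 0, 0], "fingers": 1}, {"dp": [0.05, 0.12, 0], "angular": [0, 0, 0], "fingers": 1}, {"dp": [0.055, 0.17, 0], "angular": [0, 0, 0], "fingers": 1}, {"dp": [0.065, 0.22, 0], "angular": [0, 0, 0], "fingers": 1}, {"dp": [0.075, 0.265, 0], "angular": [0, 0, 0], "fingers": 1}, {"dp": [0.09, 0.31, 0], "angular": [0, 0, 0], "fingers": 1}, {"dp": [0.105, 0.355, 0], "angular": [0, 0, 0], "fingers": 1}, {"dp": [0.105, 0.355, 0], "angular": [0, 0, 0], "fingers": 1}]'

```text
time: 7.3
tool_pos: [530.2, 8.2, 33.4]
tcp_rot: [179.9, 0.0, 90.0]
ft_force: [-0.3, -0.5, 0.1]
finger_gap: -0.1
grip_force: 0.0
```

```bash
python3 m.py 600 -50 4; python3 - <<'E'
from h import *
a=snapshot("scene");b=snapshot("side");cv2.imwrite("pics/c.png",cv2.resize(np.hstack([a,b]),(800,300)))
E
```

```text
(array([ 6.26045072e+02, -5.60574812e+01, -4.11704779e-01]), np.float64(0.12789981962947172), 2)
scene pts mid [625.5 -62.4] yaw 0.0 [0.96, 0.78]
side pts mid [634.9 -45.9] yaw 9.0 [0.7, 0.57]
[529.    7.9  33.3] 7.7
```

View pics/c.png

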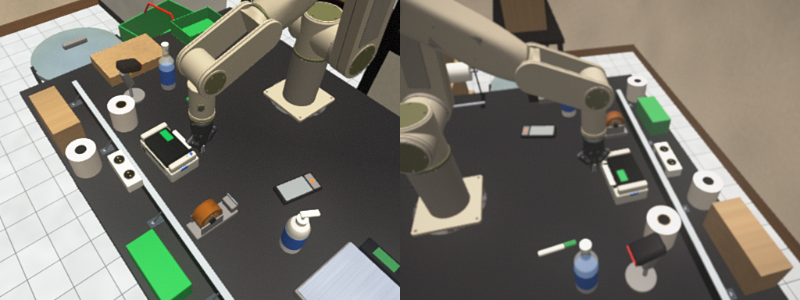

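The printer is now about (626,-56) with yaw ≈ 0. In the picture it stands parallel to the upstand, in front of the socket box, and the bystanders are untouched. I'll back off, turn the gripper a quarter turn and open the fingers to make a flat two-point pusher.

Emit:
step_arm --targets '[{"dp": [-0.05, -0.2, 0], "angular": [0, 0, 0.058], "fingers": 1}, {"dp": [-0.15, -0.25, 0], "angular": [0, 0, 0.116], "fingers": 1}, {"dp": [-0.315, -0.25, 0], "angular": [0, 0, 0.174], "fingers": 1}, {"dp": [-0.315, -0.25, 0.045], "angular": [0, 0, 0.232], "fingers": 0.6}, {"dp": [-0.315, -0.25, 0.045], "angular": [0, 0, 0.29], "fingers": 0.3}, {"dp": [-0.315, -0.25, 0.045], "angular": [0, 0, 0.348], "fingers": 0}, {"dp": [-0.315, -0.25, 0.045], "angular": [0, 0, 0.406], "fingers": 0}, {"dp": [-0.315, -0.25, 0.045], "angular": [0, 0, 0.464], "fingers": 0}]'

```text
time: 8.8
tool_pos: [479.0, -55.0, 24.4]
tcp_rot: [180.0, -0.0, 6.1]
ft_force: [0.8, -0.4, 0.2]
finger_gap: 85.3
grip_force: 0.0
```

```bash
python3 m.py 626 -56 0; python3 -c "
from h import *
print(sense()['tcp_rot'],sense()['finger_gap'])"
```

```text
(array([625.93824884, -55.67041821,  -1.31396278]), np.float64(0.1384063585411085), 2)
scene pts mid [617.8 -60.3] yaw 0.3 [0.8, 0.7]
[479.  -55.   24.3] 9.2
[ 1.79999503e+02 -3.71019376e-03  6.60194083e+00] 85.86076907090235
```

Emit:
step_arm --targets '[{"dp": [0.2, 0.025, 0], "angular": [0, 0, 0.047], "fingers": 0}, {"dp": [0.327, 0.042, 0], "angular": [0, 0, 0.047], "fingers": 0}, {"dp": [0.377, 0.048, 0], "angular": [0, 0, 0.047], "fingers": 0}, {"dp": [0.427, 0.055, 0], "angular": [0, 0, 0.047], "fingers": 0}, {"dp": [0.476, 0.061, 0], "angular": [0, 0, 0.047], "fingers": 0}, {"dp": [0.526, 0.067, 0], "angular": [0, 0, 0.047], "fingers": 0}, {"dp": [0.566, 0.072, 0], "angular": [0, 0, 0.047], "fingers": 0}, {"dp": [0.605, 0.077, 0], "angular": [0, 0, 0.047], "fingers": 0}]'

```text
time: 10.2
tool_pos: [601.4, -56.7, 24.2]
tcp_rot: [-180.0, 0.0, -2.0]
ft_force: [-2.9, 0.6, -0.6]
finger_gap: 85.2
grip_force: 0.0
```

```bash
python3 m.py 670 -56 -2; python3 -c "
from h import *
print(sense()['tcp_rot'],sense()['ft_force'])"
```

```text
(array([674.9986155 , -58.68783492,  -7.62951384]), np.float64(0.276204395464509), 2)
scene pts mid [676.5 -68.3] yaw 3.4 [0.95, 0.78]
side pts mid [682.1 -53.7] yaw 2.6 [0.69, 0.93]
[601.2 -56.7  24.6] 10.6
[ 1.79995036e+02 -4.30716219e-02 -1.98065878e+00] [-0.06768704 -0.86899373  0.29543652]
```

Emit:
step_arm --targets '[{"dp": [0.015, 0, 0], "angular": [0, 0, 0], "fingers": 0}, {"dp": [0.03, 0, 0], "angular": [0, 0, 0], "fingers": 0}, {"dp": [0.04, 0, 0], "angular": [0, 0, 0], "fingers": 0}, {"dp": [0.05, 0, 0], "angular": [0, 0, 0], "fingers": 0}, {"dp": [0.06, 0, 0], "angular": [0, 0, 0], "fingers": 0}, {"dp": [0.07, 0, 0], "angular": [0, 0, 0], "fingers": 0}, {"dp": [0.08, 0, 0], "angular": [0, 0, 0], "fingers": 0}, {"dp": [0.085, 0, 0], "angular": [0, 0, 0], "fingers": 0}]'

```text
time: 11.6
tool_pos: [618.1, -57.2, 24.3]
tcp_rot: [-180.0, -0.0, -2.0]
ft_force: [-4.6, 0.8, 0.2]
finger_gap: 85.5
grip_force: 0.0
```

Emit:
step_arm --targets '[{"dp": [0.003, 0, 0], "angular": [0, 0, 0], "fingers": 0}, {"dp": [0.006, 0, 0], "angular": [0, 0, 0], "fingers": 0}, {"dp": [0.009, 0, 0], "angular": [0, 0, 0], "fingers": 0}, {"dp": [0.012, 0, 0], "angular": [0, 0, 0], "fingers": 0}, {"dp": [0.014, 0, 0], "angular": [0, 0, 0], "fingers": 0}, {"dp": [0.016, 0, 0], "angular": [0, 0, 0], "fingers": 0}, {"dp": [0.018, 0, 0], "angular": [0, 0, 0], "fingers": 0}, {"dp": [0.02, 0, 0], "angular": [0, 0, 0], "fingers": 0}]'

```text
time: 12.6
tool_pos: [620.5, -57.2, 24.0]
tcp_rot: [-180.0, 0.2, -2.0]
ft_force: [-12.4, 0.9, 4.9]
finger_gap: 85.1
grip_force: 0.0
```

```bash
python3 m.py 693 -56 -2
```

```text
(array([701.96948005, -12.77654178, -22.16667751]), np.float64(3.071780376706754), 2)
scene pts mid [731.1 -46.3] yaw -46.4 [0.79, 0.67]
side pts mid [699.  -53.7] yaw -0.6 [0.63, 0.7]
[620.6 -57.2  24.1] 13.0
```

Force is rising, so it has reached the upstand. I'll press slightly more to seat the whole back.

Emit:
step_arm --targets '[{"dp": [0.003, 0, 0], "angular": [0, 0, 0], "fingers": 0}, {"dp": [0.006, 0, 0], "angular": [0, 0, 0], "fingers": 0}, {"dp": [0.008, 0, 0], "angular": [0, 0, 0], "fingers": 0}, {"dp": [0.01, 0, 0], "angular": [0, 0, 0], "fingers": 0}, {"dp": [0.01, 0, 0], "angular": [0, 0, 0], "fingers": 0}, {"dp": [0.01, 0, 0], "angular": [0, 0, 0], "fingers": 0}, {"dp": [0.01, 0, 0], "angular": [0, 0, 0], "fingers": 0}, {"dp": [0.01, 0, 0], "angular": [0, 0, 0], "fingers": 0}]'

```text
time: 14.0
tool_pos: [620.4, -57.0, 22.8]
tcp_rot: [-180.0, 0.4, -2.0]
ft_force: [-18.7, 1.5, 4.9]
finger_gap: 85.6
grip_force: 0.0
```

Firm contact at 19 N with the position no longer advancing. I'll back off and lift clear.

Emit:
step_arm --targets '[{"dp": [-0.05, 0, 0], "angular": [0, 0, 0], "fingers": 0}, {"dp": [-0.2, 0, 0], "angular": [0, 0, 0], "fingers": 0}, {"dp": [-0.45, 0, 0], "angular": [0, 0, 0], "fingers": 0}, {"dp": [-0.7, 0, -0.1], "angular": [0, 0, 0], "fingers": 0}, {"dp": [-0.9, 0, -0.3], "angular": [0, 0, 0], "fingers": 0}, {"dp": [-0.95, 0, -0.55], "angular": [0, 0, 0], "fingers": 0}, {"dp": [-0.95, 0, -0.8], "angular": [0, 0, 0], "fingers": 0}, {"dp": [-0.95, 0, -0.95], "angular": [0, 0, 0], "fingers": 0}]'

```text
time: 15.0
tool_pos: [435.7, -51.3, 218.4]
tcp_rot: [179.9, -0.4, -2.0]
ft_force: [0.4, -0.2, -0.2]
finger_gap: 85.2
grip_force: 0.0
```

```bash
python3 m.py 693 -55 -2; python3 - <<'E'
from h import *
P={c:camera_params(c) for c in("scene","side")}
for c in P:
    im=snapshot(c)
    for n,z in(("tape_dispenser",0),("label_roll",0),("scanner",0),("marker",0),("socket",100)):
        for d in pinpoint(c,n)[:1]: print(c,n,np.round(d["at"]),np.round(ray(c,d["at"],z,P[c])))
    x,y=(110,130) if c=="scene" else (240,130)
    cv2.imwrite(f"pics/f_{c}.png",cv2.resize(im[y:y+150,x:x+150],(400,400)))
cv2.imwrite("pics/f.png",np.hstack([cv2.imread(f"pics/f_{c}.png") for c in P]))
E
```

```text
(array([690.71384509, -59.58300269,  -6.81170773]), np.float64(0.1678909055169339), 2)
scene pts mid [640.6 189.8] yaw -67.0 [0.97, 0.75]
side pts mid [701.7 -50.2] yaw -4.7 [0.74, 0.69]
[433.4 -50.7 212.8] 15.4
scene tape_dispenser [271. 282.] [657. 235.   0.]
scene label_roll [159. 156.] [ 670. -320.    0.]
scene scanner [172. 124.] [ 562. -421.    0.]
scene marker [254. 122.] [ 338. -265.   -0.]
scene socket [169. 210.] [776. -45. 100.]
side tape_dispenser [268. 171.] [665. 242.   0.]
side label_roll [334. 304.] [ 677. -311.    0.]
side scanner [307. 356.] [ 563. -419.    0.]
side marker [196. 320.] [ 329. -267.    0.]
side socket [332. 202.] [766. -54. 100.]
```

View pics/f.png

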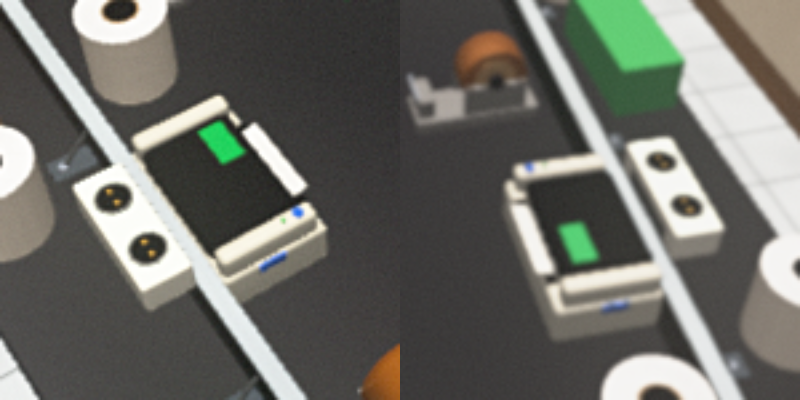

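The crop shows the printer flush and centred at the socket box, with its slot towards the robot. The upstand hides part of its back from the scene camera, which biases the fit, so I'll redo it with those pixels left out.

```bash
python3 - <<'E'
from h import *
cams=("scene","side"); Ps={c:camera_params(c) for c in cams}
UP=[(u,v,w) for u in(-1,21) for v in(-500,500) for w in(0,62)]; SO=[(u,v,w) for u in(21,75) for v in(-75,75) for w in(0,100)]
D=[]
for c in cams:
    snapshot(c); m=masks_of(c,"printer")[0]; u=(753.5,-54,np.radians(-2))
    ok=(hull(c,Ps[c],u,UP)+hull(c,Ps[c],u,SO))<.02 if c=="scene" else np.ones((384,512),bool)
    D.append((c,m["pixels"].astype(float),ok)); print(c,m["conf"],m["pixels"].sum())
for sel in(D,D[:1],D[1:]):
    f=lambda p:sum((np.abs(hull(c,Ps[c],(p[0],p[1],np.radians(p[2])),BOX)-M)*ok).sum()/M.sum() for c,M,ok in sel)
    p0=np.array([692,-55,-2.])
    r=min((minimize(f,p0+[0,0,d],method="Nelder-Mead",options=dict(initial_simplex=p0+[0,0,d]+np.array([[0,0,0],[8,0,0],[0,8,0],[0,0,5]]))) for d in(-5,0,5)),key=lambda r:r.fun)
    print(r.x.round(1),round(r.fun/len(sel),3),[round(min(f([692+e,-55+g,a]) for e in(-6,-3,0,3,6) for g in(-6,-3,0,3,6)),3) for a in(-8,-5,-2,1,4)])
E
```

```text
scene 0.58 3263Traceback (most recent call last):
  File "<stdin>", line 6, in <module>
IndexError: list index out of range
```

```bash
python3 - <<'E'
from h import *
cams=("scene","side"); Ps={c:camera_params(c) for c in cams}
UP=[(u,v,w) for u in(-1,21) for v in(-500,500) for w in(0,62)]; SO=[(u,v,w) for u in(21,75) for v in(-75,75) for w in(0,100)]
D=[]
for c in cams:
    for _ in range(5):
        snapshot(c); m=masks_of(c,"printer")
        if m and m[0]["conf"]>.4: break
    m=m[0]; u=(753.5,-54,np.radians(-2))
    ok=(hull(c,Ps[c],u,UP)+hull(c,Ps[c],u,SO))<.02 if c=="scene" else np.ones((384,512),bool)
    D.append((c,m["pixels"].astype(float),ok)); print(c,m["conf"],m["pixels"].sum())
for sel in(D,D[:1],D[1:]):
    f=lambda p:sum((np.abs(hull(c,Ps[c],(p[0],p[1],np.radians(p[2])),BOX)-M)*ok).sum()/M.sum() for c,M,ok in sel)
    p0=np.array([692,-55,-2.])
    r=min((minimize(f,p0+[0,0,d],method="Nelder-Mead",options=dict(initial_simplex=p0+[0,0,d]+np.array([[0,0,0],[8,0,0],[0,8,0],[0,0,5]]))) for d in(-5,0,5)),key=lambda r:r.fun)
    print(r.x.round(1),round(r.fun/len(sel),3),[round(min(f([692+e,-55+g,a]) for e in(-6,-3,0,3,6) for g in(-6,-3,0,3,6)),3) for a in(-8,-5,-2,1,4)])
E
```

```text
scene 0.97 3257
side 0.65 2909
[693.8 -58.   -6.4] 0.117 [np.float64(0.241), np.float64(0.238), np.float64(0.252), np.float64(0.281), np.float64(0.312)]
[ 7.01e+02 -6.45e+01  5.00e-01] 0.07 [np.float64(0.085), np.float64(0.08), np.float64(0.078), np.float64(0.079), np.float64(0.085)]
[692.9 -53.3  -6.6] 0.136 [np.float64(0.142), np.float64(0.14), np.float64(0.153), np.float64(0.169), np.float64(0.19)]
```

Yaw is still uncertain (0 to -6°), so I'll check it with the wrist camera from above.

Emit:
step_arm --targets '[{"dp": [0, 0, -0.25], "angular": [0, 0, 0], "fingers": 0}, {"dp": [0.1, 0, -0.5], "angular": [0, 0, 0], "fingers": 0}, {"dp": [0.3, 0, -0.7], "angular": [0, 0, 0], "fingers": 0}, {"dp": [0.5, 0, -0.85], "angular": [0, 0, 0], "fingers": 0}, {"dp": [0.7, 0, -0.9], "angular": [0, 0, 0], "fingers": 0}, {"dp": [0.8, 0, -0.9], "angular": [0, 0, 0], "fingers": 0}, {"dp": [0.8, 0, -0.9], "angular": [0, 0, 0], "fingers": 0}, {"dp": [0.8, 0, -0.9], "angular": [0, 0, 0], "fingers": 0}]'

```text
time: 17.4
tool_pos: [593.4, -56.3, 394.0]
tcp_rot: [-180.0, 0.0, -2.0]
ft_force: [-0.7, 0.1, -0.4]
finger_gap: 85.8
grip_force: 0.0
```

```bash
python3 - <<'E'
from h import *
P=camera_params("wrist"); im=snapshot("wrist"); o=im.copy()
def line(pts,col): cv2.polylines(o,[np.array([proj("wrist",p,P) for p in pts]).round().astype(np.int32)],False,col,1)
def fr(x,y,a,u,v,w): c,s=np.cos(np.radians(a)),np.sin(np.radians(a)); return (x+c*u-s*v,y+s*u+c*v,w)
line([fr(753.5,-54,-2,0,v,60) for v in(-200,200)],(0,0,255))
line([fr(693.5,-54,-2,u,v,83) for u,v in((-60,-100),(60,-100),(60,100),(-60,100),(-60,-100))],(255,0,255))
cv2.imwrite("pics/w.png",cv2.resize(np.hstack([im,o]),(800,300))); cv2.imwrite("pics/w0.png",im)
E
```

```text
(no output)
```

View pics/w.png

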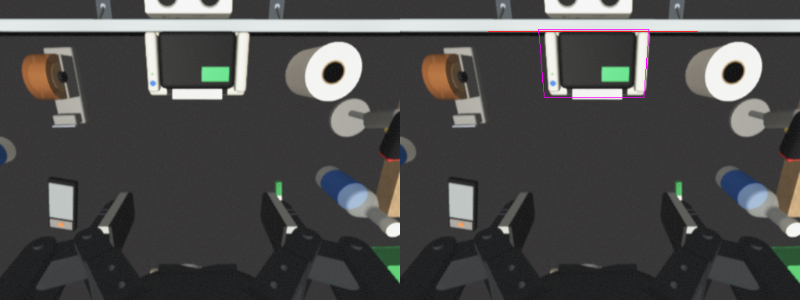

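The overhead view shows the back flush along the upstand edge (row 32), with the front edge parallel to it. The printer spans columns 147–248 and the socket box 145–232. I'll check the lateral offset in numbers.

```bash
python3 - <<'E'
from h import *
P=camera_params("wrist"); im=snapshot("wrist"); g=cv2.cvtColor(im,cv2.COLOR_BGR2GRAY)
k=512/400
row=8; b=np.where(g[row,150:340]>150)[0]+150; print("socket cols",b.min(),b.max(),[ray("wrist",(c,row),100,P).round(1) for c in(b.min(),b.max())])
for row in(60,80,105):
    b=np.where(g[row,170:335]>140)[0]+170; print("printer cols",b.min(),b.max(),[ray("wrist",(c,row),78,P).round(1) for c in(b.min(),b.max())])
for n,z in(("socket",100),("printer",0),("printer_front",50)):
    for d in pinpoint("wrist",n)[:1]: print(n,d["conf"],ray("wrist",d["at"],z,P).round(1))
E
```

```text
socket cols 185 296 [array([788.5,  25.6, 100. ]), array([ 783.4, -122.1,  100. ])]
printer cols 186 317 [array([727.9,  35.8,  78. ]), array([ 721.3, -157. ,   78. ])]
printer cols 188 316 [array([700.4,  35.8,  78. ]), array([ 693.8, -156.6,   78. ])]
printer cols 189 314 [array([664.5,  38.1,  78. ]), array([ 657.8, -154.8,   78. ])]
socket 0.68 [774.5 -45.8 100. ]
printer 0.77 [694.5 -60.2   0. ]
printer_front 0.81 [633.9 -57.8  50. ]
```

The offset from the socket middle is about 13–15 mm, well inside 35 mm. The printer is square and flush, so I'm handing in.

```bash
python3 -c "
from bench import *
print(hand_in())"
```

```text
the job is handed in; nothing more can be done
None
```

I handed the job in at about 17 s of the 72 s; no verdict came back. The printer's back rests flush and square against the upstand, its middle about 15 mm to the right of the socket box's middle, slot towards the robot, with the bystanders I re-checked still in place and the rest apparently so in the pictures.

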